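# Lever open the service flap of an underbody shield and hold it

### The job

Press down on the wide plate at the long end of the steel lever so that its short end raises the heavy service flap of the black shield, until the flap's front edge is at least 40 mm above its shut height, and finish still pressing the lever so that the flap stays up. Use only the fingertips or the outside of the fingers on the lever: do not touch the flap, do not lift the lever out of its saddle, and leave the impact wrench, socket and tin where they are.

Things in the scene. Friction and masses are not known exactly. Their poses are not given: they have to be found in the camera images.
- shield: fixed black sheet-steel shield, 300 x 320 mm, on timber battens, top 66 mm above the bench, with a grey lever saddle in front. Origin: on the bench (z = 0) below the lever's raised press plate. x points level along the lever to the saddle (pin at x = 212 mm, y = 0) and on to the shield (x = 312 to 612, y = -160 to 160 mm); z is up
- saddle (a point): centre of the two open-topped V notches of the saddle, 80 mm above the bench: the lever's seated pivot pin is centred here. The saddle is 48 mm wide across and about 95 mm high
- lever: loose steel lever, 0.45 kg, bar 335 x 22 x 10 mm, resting in the saddle on its 12 mm cross pin. Origin: pin centre. At the start z is up, x level towards the short end, and the bar slopes 0.36 rad, long end high; the short end (85 mm from the pin) has a roller under the flap's front edge. Flap weight holds the long end up: pressing takes 2 to 10 N; it meets the bench after about 0.65 rad
- press_plate (a point): centre of the upper face of the flat plate on the lever's long end, the place to press: 92 mm wide across the lever, 44 mm along it, 6 mm thick. It moves on an arc about the pin, 230 mm away; it starts about 170 mm above the bench. The flap's edge is 40 mm up when this point is about 70 mm above the bench, 50 mm up at about 50 mm
- flap: heavy bare-steel flap (about 4 kg), 170 mm long, 200 mm wide and 12 mm thick, lying shut on the shield and hinged at its edge away from the lever; it falls shut by its own weight. Origin: on the hinge axis, middle of the width, 72 mm above the bench. Its x axis points away from the lever; the plate extends 170 mm along -x
- flap_edge (a point): middle of the flap's front edge (the edge next to the saddle, half-way through its thickness): 72 mm above the bench when shut, 112 mm when 40 mm open
- impact_wrench: bystander: grey metal air impact wrench lying on its side on the rear part of the shield, about 175 mm long and 60 mm high, with a 140 mm pistol handle. Origin: on the shield under the middle of its barrel
- deep_socket: bystander: steel deep socket standing on the bench, 32 mm across, 78 mm high. Origin: centre of its underside
- grease_tin: bystander: bare metal tin standing on the bench, 66 mm across, 70 mm high. Origin: centre of its underside

How it is judged:
By the outcome, as a careful person would: the job done as asked, in the order asked, and still so for the second after the job is handed in, while the arm keeps its last pose, push and grip.
It also fails if it takes over 32 s, if anything falls off the work surface, if the arm or the gripper's body presses on something with over 40 N, if the wrist force passes 120 N, or if a joint passes its speed limit or range.

### The arm

A 6-joint arm with a two-finger parallel gripper is mounted at the origin on the work surface. World frame = base frame: x ahead of the robot, y to its left, z up, the work surface at z = 0. Lengths are in m, angles in rad, forces in N, time in s.
With the tool pointing down it reaches from about 0.3 to 0.775 m from the base axis. Payload 14.6 kg.
Tool frame: the origin (TCP) lies midway between the tips of the shut fingers; the grasp point (between the pads) lies 19 mm behind it (env.tcp_to_grasp is the distance from the TCP to the grasp point, in m); z points along the fingers, y is the direction in which the jaws open and shut (so a half turn about z gives the same grasp; the last joint's range is limited). The gripper opens to 94 mm and grips with 3 to 60 N. Pads are 16 mm wide; open, the fingers measure 119 mm over their backs; the gripper's body (75 mm by 177 mm) begins 78 mm behind the grasp point.
Start: joints at [1.196, 0.3, 1.521, -0, 1.321, -0.067], TCP at [0.167, 0.524, 0.205] pointing down, gripper open.
Joint ranges: [-3.03, 3.03], [-0.79, 2.21], [0.23, 2.52], [-1.04, 4.18], [0, 3.07], [-2.55, 2.55]. Speed limits (rad/s): [2.22, 2.22, 2.57, 3.14, 3.14, 3.14].

### API

Orientations are given as a unit quaternion [w, x, y, z].
In Python, from bench import monitor, eyes, workorder, env gives the robot as it stands.
- The arm moves only by the tool play_rows, never from a script. Its argument "increments" is a list of rows, each an object with "translation": the shift along the tool's x, y, z in m, a list of three; "roll": the turn about the tool's z in rad. In form: [{"translation": [dx, dy, dz], "roll": roll}, ...]. A call has 1 to 12 rows; each row is the pose to reach, as a shift and turn from the pose commanded when the call began, along the tool's axes at that moment; what a row does not reach only later rows make up. A row lasts 1/8 s, in which the tool goes at most 62.5 mm and 10.7 degrees, less where a joint would pass 70% of its speed; a pose out of reach is approached as far as the arm can. A call with a gripper value outside its range is refused whole. "claw" is the closure, from 0 (fully open) to 1 (shut), set as the call begins (left out, the last holds). The fingers move at their own pace and stop on an object; "force" is the grip in N (left out, the last holds). Time passes only in rows, so rows that repeat a pose let the fingers close. It gives the time, the measured TCP pose, the force and the opening at its end, in the units of the state.
- monitor.read_state(): the state, without advancing time (a new reading comes with each control period).
- eyes.snapshot(name): name is "scene" or "top" or "wrist"; returns a dict with "frame" (420x560x3 uint8, red, green, blue), "fov_y" (degrees; the focal length in pixels is half the picture's height over the tangent of half this angle, whatever the lens; pixels are square), "cx", "cy" (the principal point, pixels), "rvec" (rotation vector, rad) and "tvec" (3), from world to camera coordinates, as OpenCV has them. Camera axes: x right, y down, z forward; pixel columns grow to the right and rows downward; lengths in m; the calibration is good to about 2 mm. A picture is of the moment at which its call begins. There is no depth.
- workorder.sign_off(): hands the job in, once; it reports no verdict.
Trained networks look in the newest picture that a camera, given by its name, has taken for a name from the list of things; names that differ only in an ending like _2 or _b are one class to them, and where a whole thing is asked for, a point or a joint stands for the part that bears it (a point fixed in the world has none). Each returns a list of dicts, best first, with "conf" (0 to 1); they miss things now and then, are a little off and sometimes report something else, mostly with a low value. They report only what shows in the picture. A call takes as long as a camera call.
- eyes.find_in(camera, label): "at" ([column, row] in pixels, amid what is visible of it).
- eyes.tip_of(camera, label): "at" ([column, row] in pixels: a listed point, or the origin of a listed thing).
The state is a dict: "t": time; "q": joint angles; "dq": joint speeds; "effort": joint torques, N m; "ee_pos": TCP position; "eef_rot": TCP orientation; "wrist_force": force on the tool from outside, world axes, zero at the start; "ft_torque": the same for the moment, N m; "finger_gap": finger opening in m.
Only numpy, scipy, OpenCV 4.12 (cv2) and the standard library are available. Lean on these libraries where they do the work, as an engineer would, in place of code of your own. Each camera call takes 0.05 s, during which the arm holds its last target.

## Working session

There is one attempt and no reset: what is moved stays moved. The work goes in short steps, Python scripts to look and compute and a tool call to move; the robot and the scene stay as the last step left them, time stands still between calls to the robot, and variables do not carry over. Pictures are saved under pics/ and viewed, and the job is handed in when it is done.

Besides the shell and the picture viewer there is one more tool, called after ">>>" by a JSON object that holds its "op" and its "data". play_rows: Moves the arm, as the interface text tells. Its arguments: {"type":"object","properties":{"increments":{"type":"array"},"claw":{"type":"number"},"force":{"type":"number"}},"required":["increments"]}

```bash
mkdir -p pics
cat > h.py <<'E'
from bench import monitor, eyes, workorder, env
import numpy as np, cv2
def snap(c,n):
    s=eyes.snapshot(c); cv2.imwrite(f'pics/{n}.png',s['frame'][:,:,::-1]); return s
def cam(s):
    f=210/np.tan(np.radians(s['fov_y'])/2); R=cv2.Rodrigues(np.array(s['rvec'],float))[0]; t=np.array(s['tvec'],float).ravel()
    return np.array([[f,0,s['cx']],[0,f,s['cy']],[0,0,1]]),R,t
def proj(s,p):
    K,R,t=cam(s); c=R@np.array(p)+t; u=K@c; return u[:2]/u[2]
def onz(s,px,z):
    K,R,t=cam(s); d=R.T@np.linalg.inv(K)@np.array([*px,1.]); o=-R.T@t; return o+d*(z-o[2])/d[2]
def tri(obs):
    A=[];b=[]
    for s,px in obs:
        K,R,t=cam(s); d=R.T@np.linalg.inv(K)@np.array([*px,1.]); d/=np.linalg.norm(d); o=-R.T@t
        P=np.eye(3)-np.outer(d,d); A.append(P); b.append(P@o)
    A=np.vstack(A);b=np.hstack(b); x=np.linalg.lstsq(A,b,rcond=None)[0]; return x,np.linalg.norm(A@x-b)
E
python3 - <<'E'
from h import *
S={c:snap(c,c+'0') for c in ('scene','top','wrist')}
for n in ['press_plate','saddle','flap_edge','flap','lever','shield','deep_socket','grease_tin','impact_wrench']:
    obs=[]
    for c in ('scene','top'):
        r=eyes.tip_of(c,n)
        print(n,c,[(np.round(x['at'],1).tolist(),round(x['conf'],2)) for x in r[:2]])
        if r: obs.append((S[c],r[0]['at']))
    if len(obs)==2: print('   ',tri(obs))
st=monitor.read_state(); print(st)
E
```

```text
press_plate scene [([409.2, 248.4], 0.55)]
press_plate top [([155.9, 218.9], 0.91)]
    (array([0.5097005 , 0.32872591, 0.16609061]), np.float64(0.0008515932368407373))
saddle scene [([346.2, 223.6], 0.55)]
saddle top [([238.0, 244.6], 0.96)]
    (array([0.45934684, 0.12289314, 0.07660991]), np.float64(0.004592825152439564))
flap_edge scene [([332.3, 210.9], 0.73), ([345.2, 226.0], 0.63)]
flap_edge top []
flap scene [([298.4, 181.3], 0.97)]
flap top [([326.1, 265.5], 0.93)]
    (array([ 0.4027307 , -0.11145757,  0.06048466]), np.float64(0.012003031403178276))
lever scene [([350.4, 221.1], 0.97), ([285.9, 166.6], 0.49)]
lever top [([240.6, 246.2], 0.85)]
    (array([0.45090873, 0.12105359, 0.07950879]), np.float64(0.0053075022514646845))
shield scene []
shield top []
deep_socket scene [([393.9, 236.3], 0.69)]
deep_socket top [([211.7, 285.2], 0.46), ([236.4, 244.0], 0.32)]
    (array([0.34546989, 0.20358891, 0.00414631]), np.float64(9.980277994132468e-05))
grease_tin scene [([319.8, 269.0], 0.74)]
grease_tin top [([239.1, 208.8], 0.89)]
    (array([ 0.57327431,  0.13286179, -0.0010875
[... 203 characters left out ...]
, np.float64(0.017166056201165177))
{'t': 1.05, 'q': array([ 1.19643302e+00,  2.99925728e-01,  1.52102036e+00,  1.09919487e-05,
        1.32070628e+00, -6.65828623e-02]), 'dq': array([ 0.00039967, -0.0005233 , -0.00160891, -0.00026941, -0.00057029,
       -0.00020299]), 'effort': array([ 1.24331414e-04, -5.31660855e+01, -3.52911723e+01,  7.08363997e-02,
        2.13769806e-02, -5.61998047e-05]), 'ee_pos': array([0.16660291, 0.52413853, 0.20542284]), 'eef_rot': array([-1.17251573e-05,  1.53284875e-01,  9.88182041e-01, -2.79681226e-05]), 'wrist_force': array([-0.48596653,  0.27689972, -0.70879207]), 'ft_torque': array([-0.0272604 , -0.0480376 , -0.00400332]), 'finger_gap': 0.09424352848038797}
```

View pics/scene0.png

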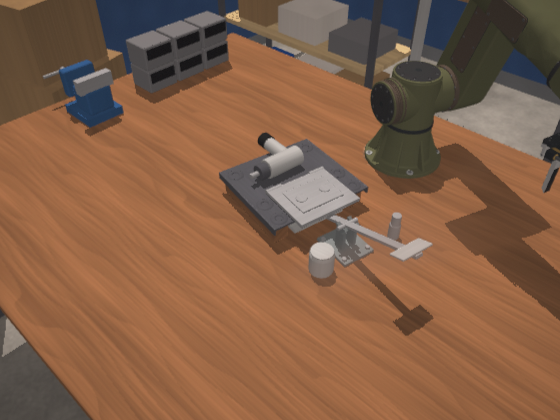

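View pics/top0.png

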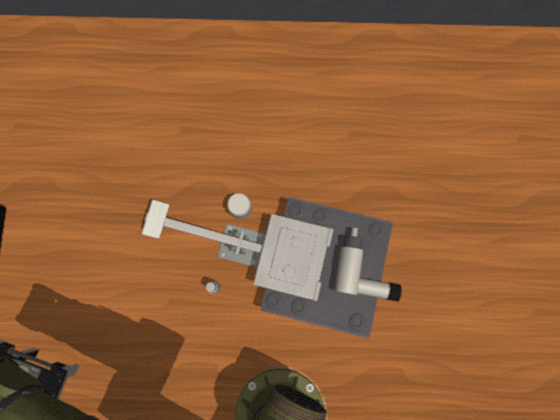

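Run:
```python
import numpy as np
P=np.array([.5097,.3287]);Sd=np.array([.4593,.1229])
d=Sd-P;print(np.linalg.norm(d),np.degrees(np.arctan2(d[1],d[0])),np.linalg.norm(P))
from scipy.spatial.transform import Rotation as R
q=[-1.17251573e-05,  1.53284875e-01,  9.88182041e-01, -2.79681226e-05]
print(R.from_quat(q,scalar_first=True).as_matrix().round(3))
```

```text
0.21188157069457456 -103.76078511179126 0.6064963149104865
[[-0.953  0.303 -0.   ]
 [ 0.303  0.953 -0.   ]
 [ 0.    -0.    -1.   ]]
```

The scene view shows the plate at about (409,248) and the saddle at about (346,224). In the top view they are at (156,219) and (238,245). Their triangulated separation is 212 mm, which matches the given value. I'll move above the plate with shut fingers and the jaws across the lever.

>>> {"op": "play_rows", "data": {"increments": [{"translation": [-0.02,-0.004,0],"roll": 0.1},{"translation": [-0.06,-0.013,0],"roll": 0.25},{"translation": [-0.105,-0.022,0],"roll": 0.4},{"translation": [-0.15,-0.032,0],"roll": 0.55},{"translation": [-0.195,-0.042,0],"roll": 0.7},{"translation": [-0.24,-0.051,0],"roll": 0.85},{"translation": [-0.285,-0.061,0],"roll": 1.0},{"translation": [-0.325,-0.069,0],"roll": 1.15},{"translation": [-0.355,-0.076,0],"roll": 1.3},{"translation": [-0.375,-0.08,0],"roll": 1.42},{"translation": [-0.386,-0.082,0],"roll": 1.504},{"translation": [-0.386,-0.082,0],"roll": 1.504}], "claw": 1, "force": 20}}

```text
t: 2.55
ee_pos: [0.51, 0.3286, 0.2052]
eef_rot: [-0.0, 0.787, 0.617, -0.0]
wrist_force: [0.1, -0.2, 0.5]
finger_gap: 0.0006
```

Run:
```python
from h import *
from scipy.spatial.transform import Rotation as R
s=snap('scene','scene1');t=snap('top','top1');w=snap('wrist','wrist1')
for c,S in (('scene',s),('top',t),('wrist',w)):
    for n,z in (('press_plate',.17),('saddle',.08),('flap_edge',.072)):
        for r in eyes.tip_of(c,n)[:1]: print(c,n,np.round(r['at'],1),round(r['conf'],2),onz(S,r['at'],z).round(4))
st=monitor.read_state(); print(st['t'],st['ee_pos'],st['q'],st['wrist_force'],st['finger_gap']); print(R.from_quat(st['eef_rot'],scalar_first=True).as_matrix().round(3))
```

```text
scene press_plate [410.5 249.1] 0.78 [0.5137 0.3333 0.17  ]
scene saddle [346.  224.5] 0.69 [0.4675 0.1241 0.08  ]
scene flap_edge [331.6 213.5] 0.73 [0.4525 0.0642 0.072 ]
top press_plate [153.2 219.5] 0.76 [0.5071 0.3348 0.17  ]
top saddle [236.6 245.6] 0.85 [0.4543 0.1289 0.08  ]
top flap_edge [261.7 248.4] 0.64 [0.4492 0.0603 0.072 ]
wrist press_plate [276.5 236.5] 0.7 [0.5086 0.3305 0.17  ]
3.15 [0.50957097 0.32912015 0.20548837] [ 5.13102645e-01  4.27070211e-01  1.34881090e+00 -6.23185915e-06
  1.36566808e+00  7.53840323e-01] [0.1703957  0.58903545 0.42935351] 0.00017071883121700705
[[ 0.238  0.971  0.   ]
 [ 0.971 -0.238  0.   ]
 [ 0.     0.    -1.   ]]
```

View pics/scene1.png

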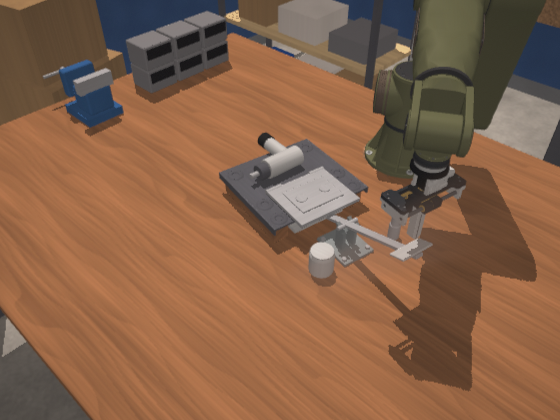

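View pics/wrist1.png

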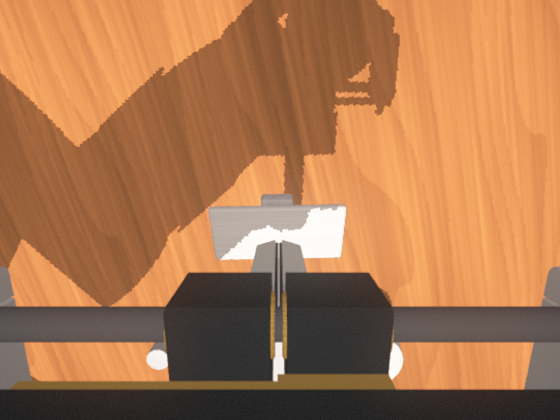

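>>> {"op": "play_rows", "data": {"increments": [{"translation": [0.002,0,0.012],"roll": 0},{"translation": [0.002,0,0.022],"roll": 0},{"translation": [0.002,0,0.028],"roll": 0},{"translation": [0.002,0,0.032],"roll": 0},{"translation": [0.003,0,0.036],"roll": 0},{"translation": [0.004,0,0.04],"roll": 0},{"translation": [0.005,0,0.044],"roll": 0},{"translation": [0.007,0,0.049],"roll": 0},{"translation": [0.009,0,0.055],"roll": 0},{"translation": [0.009,0,0.055],"roll": 0}]}}

```text
t: 4.4
ee_pos: [0.5123, 0.3386, 0.1514]
eef_rot: [-0.0, 0.787, 0.617, 0.001]
wrist_force: [-0.3, 1.1, 6.8]
finger_gap: 0.0004
```

Run:
```python
from h import *
s=snap('scene','scene2');w=snap('wrist','wrist2')
st=monitor.read_state(); print(st['t'],st['ee_pos'],st['wrist_force'],st['ft_torque'])
for c,S in (('scene',s),('wrist',w)):
    for n,z in (('press_plate',.15),('saddle',.08),('flap_edge',.08)):
        for r in eyes.tip_of(c,n)[:1]: print(c,n,np.round(r['at'],1),round(r['conf'],2),onz(S,r['at'],z).round(4))
cv2.imwrite('pics/scene2c.png',cv2.resize(s['frame'][130:330,250:500,::-1],None,fx=3,fy=3))
```

```text
4.5 [0.51233888 0.33852126 0.15173017] [-0.54295413  2.03125613  7.35573371] [0.373331   0.12282161 0.03206108]
scene press_plate [409.1 255.3] 0.66 [0.5136 0.3334 0.15  ]
scene saddle [347.2 223.1] 0.67 [0.4611 0.1231 0.08  ]
scene flap_edge [331.6 210.3] 0.69 [0.4498 0.0613 0.08  ]
wrist press_plate [278.6 258.1] 0.83 [0.5122 0.3365 0.15  ]
```

View pics/scene2c.png

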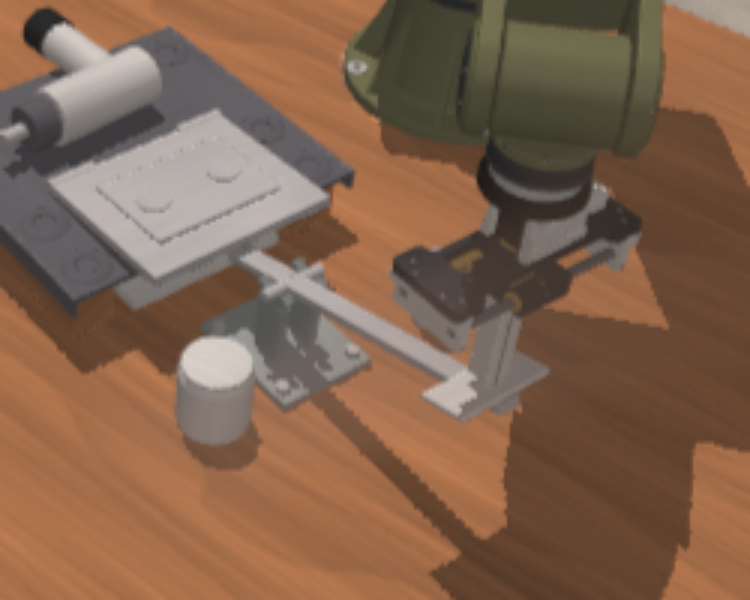

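View pics/wrist2.png

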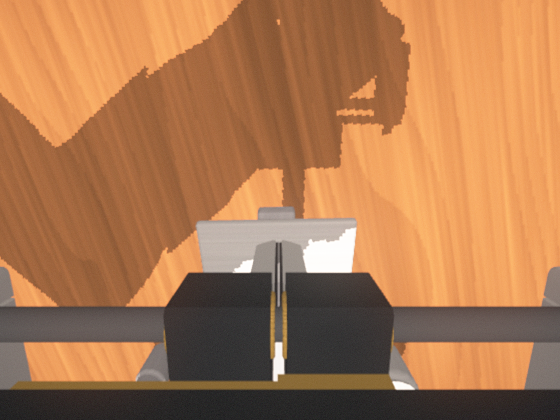

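The fingers are centred on the plate with 7 N of contact force, and the lever is turning in its saddle. I'll continue along the arc.

>>> {"op": "play_rows", "data": {"increments": [{"translation": [0.002,0,0.006],"roll": 0},{"translation": [0.004,0,0.013],"roll": 0},{"translation": [0.0055,0,0.02],"roll": 0},{"translation": [0.007,0,0.028],"roll": 0},{"translation": [0.0085,0,0.036],"roll": 0},{"translation": [0.0095,0,0.044],"roll": 0},{"translation": [0.0105,0,0.052],"roll": 0},{"translation": [0.011,0,0.06],"roll": 0},{"translation": [0.011,0,0.067],"roll": 0},{"translation": [0.011,0,0.074],"roll": 0},{"translation": [0.011,0,0.078],"roll": 0},{"translation": [0.011,0,0.078],"roll": 0}]}}

```text
t: 6.3
ee_pos: [0.515, 0.349, 0.0733]
eef_rot: [0.0, 0.787, 0.617, 0.001]
wrist_force: [0.6, 1.2, 6.7]
finger_gap: 0.0002
```

Run:
```python
from h import *
s=snap('scene','scene3');w=snap('wrist','wrist3')
st=monitor.read_state(); print(st['t'],st['ee_pos'],st['wrist_force'],st['ft_torque'])
for c,S in (('scene',s),('wrist',w)):
    for n,z in (('press_plate',.072),('saddle',.08),('flap_edge',.112)):
        for r in eyes.tip_of(c,n)[:1]: print(c,n,np.round(r['at'],1),round(r['conf'],2),onz(S,r['at'],z).round(4))
cv2.imwrite('pics/scene3c.png',cv2.resize(s['frame'][130:330,250:500,::-1],None,fx=3,fy=3))
```

```text
6.4 [0.51499016 0.34897581 0.07346461] [-0.41833344  0.91551737  5.01360685] [ 0.03781395  0.23942921 -0.03204709]
scene press_plate [409.1 284.2] 0.57 [0.5207 0.3531 0.072 ]
scene saddle [319.8 269.7] 0.67 [0.6356 0.1766 0.08  ]
scene flap_edge [332.4 201.1] 0.83 [0.4494 0.0609 0.112 ]
```

View pics/scene3c.png

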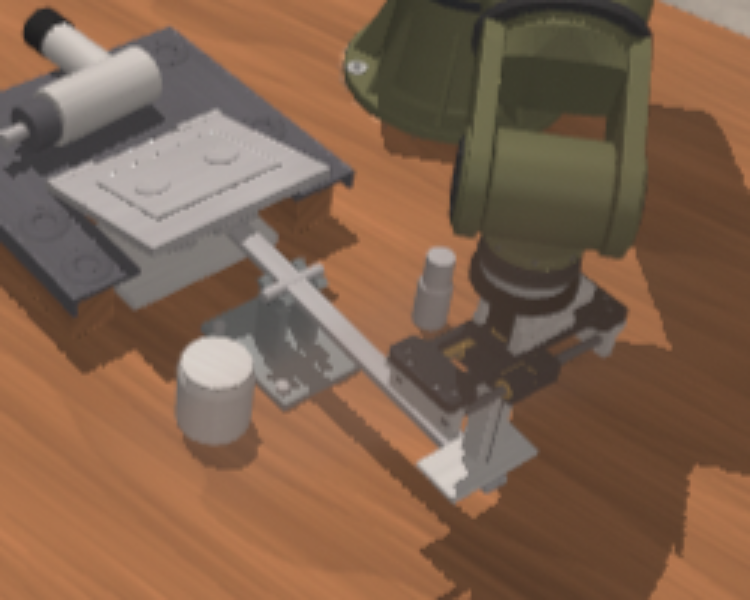

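View pics/wrist3.png

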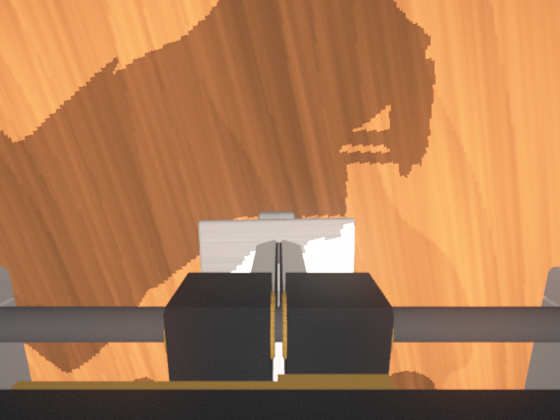

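>>> {"op": "play_rows", "data": {"increments": [{"translation": [0,0,0.004],"roll": 0},{"translation": [0,0,0.009],"roll": 0},{"translation": [-0.001,0,0.014],"roll": 0},{"translation": [-0.001,0,0.019],"roll": 0},{"translation": [-0.002,0,0.023],"roll": 0},{"translation": [-0.002,0,0.025],"roll": 0},{"translation": [-0.002,0,0.025],"roll": 0},{"translation": [-0.002,0,0.025],"roll": 0}]}}

```text
t: 7.7
ee_pos: [0.5146, 0.347, 0.0485]
eef_rot: [0.0, 0.787, 0.617, 0.001]
wrist_force: [-0.3, 1.0, 6.8]
finger_gap: 0.0006
```

Run:
```python
from h import *
s=snap('scene','scene4');w=snap('wrist','wrist4');t=snap('top','top4')
st=monitor.read_state(); print(st['t'],st['ee_pos'],st['wrist_force'],st['dq'].round(3))
obs=[]
for c,S in (('scene',s),('top',t)):
    for n,z in (('press_plate',.048),('saddle',.08),('flap_edge',.122)):
        for r in eyes.tip_of(c,n)[:1]:
            print(c,n,np.round(r['at'],1),round(r['conf'],2),onz(S,r['at'],z).round(4))
            if n=='flap_edge': obs.append((S,r['at']))
if len(obs)==2: print(tri(obs))
print('edge proj at z .072/.112/.122',[proj(s,[.4475,.061,z]).round(1) for z in (.072,.112,.122)])
cv2.imwrite('pics/scene4c.png',cv2.resize(s['frame'][130:330,250:500,::-1],None,fx=3,fy=3))
```

```text
7.85 [0.51457571 0.34696302 0.04852973] [-0.75708315  0.35827065  6.22631022] [ 0.     0.     0.003  0.     0.001 -0.001]
scene press_plate [406.4 287.7] 0.97 [0.5142 0.346  0.048 ]
scene saddle [347.7 223.7] 0.63 [0.462  0.1254 0.08  ]
scene flap_edge [332.5 197.3] 0.76 [0.4468 0.0583 0.122 ]
top press_plate [160.9 225.4] 0.93 [0.5091 0.3502 0.048 ]
top saddle [236.9 243.1] 0.8 [0.4612 0.1284 0.08  ]
top flap_edge [262.9 248. ] 0.62 [0.446 0.055 0.122]
(array([0.44552033, 0.05598497, 0.12008404]), np.float64(0.001589551164475845))
edge proj at z .072/.112/.122 [array([331.8, 212.1]), array([332.9, 200.8]), array([333.1, 197.9])]
```

View pics/scene4c.png

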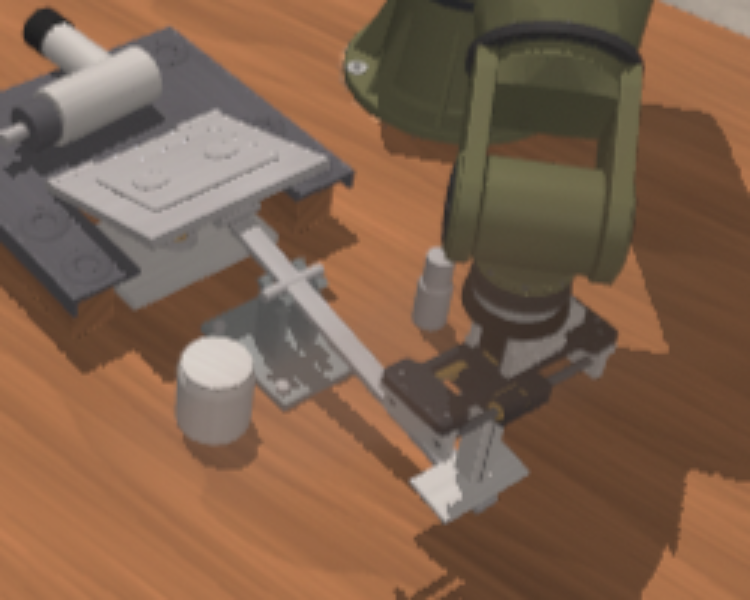

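View pics/top4.png

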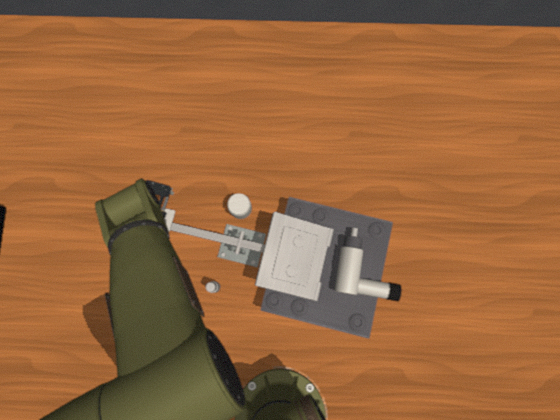

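The flap edge measures about 48 mm up (z ≈ 0.120), the lever pin is still in its saddle, the bystanders haven't moved, and the push is steady at about 6 N. I'm handing in.

Run:
```python
from h import *
print(workorder.sign_off()); st=monitor.read_state(); print(st['t'],st['ee_pos'],st['wrist_force'])
```

```text
the job is handed in; nothing more can be done
None
the job is handed in; nothing more can be done
```

The flap is up and the arm is still holding it there. I shut the gripper and pressed the lever's plate down along its arc with the fingertips, from about 170 mm to a fingertip height of 48.5 mm, by t ≈ 7.9 s of the 32 s allowed.

**Last checks before handing in:**
- **Flap edge:** it triangulated at z ≈ 0.120 m from the scene and top pictures, about 48 mm above shut. That agrees with the plate height.
- **Push:** it was steady at about 6 N with the arm at rest. The largest wrist force I read was under 8 N.
- **Lever and bystanders:** the pin is seated in the saddle. The wrench, socket and tin are where they started in the pictures.

**Disagreements:** the networks' points differed by up to about 8 mm between cameras. In the third round of pictures the saddle was mistaken for the tin, and I did not use that reading. The state could not be read after hand-in, so I have no check from the final second.

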